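Hold a T-stake over the induction coil

ROBOT

A 6-joint arm with a two-finger parallel gripper is mounted at the origin on the work surface. World frame = base frame: x ahead of the robot, y to its left, z up, the work surface at z = 0. Lengths are in m, angles in rad, forces in N, time in s.
With the tool pointing down it reaches from about 0.25 to 0.775 m from the base axis. Payload 8.9 kg.
Tool frame: the origin (TCP) lies at the centre of the arm's flange, where the gripper is bolted on; the fingertips stand 173 mm ahead of it and the grasp point (between the pads) lies pinch_z ahead of it (pinch_z is the distance from the TCP to the grasp point, in m); z points along the fingers, y is the direction in which the jaws open and shut (so a half turn about z gives the same grasp; the last joint's range is limited). The gripper opens to 85 mm and grips with 20 to 120 N. Pads are 22 mm wide; open, the fingers measure 114 mm over their backs; the gripper's body (76 mm by 85 mm) begins 54 mm behind the grasp point. The pads swing forward as they close: fully open they stand 13 mm farther back than shut.
Start: joints at [1.107, 0.291, -0.153, 1.127, 0, 1.431], TCP at [0.168, 0.498, 0.405] pointing down, gripper open.
Joint ranges: [-2.52, 2.52], [-0.91, 1.74], [-1.3, 1.37], [-1.96, 2.02], [-1.52, 1.47], [-3.14, 3.14]. Speed limits (rad/s): [2.22, 2.22, 2.79, 3.14, 3.14, 3.14].

INTERFACE

Orientations are given as a rotation vector (axis times angle).
In Python, from cell import state, snapshot, camera_model, sign_off, pinch_z gives the robot as it stands. The module is installed in compiled form; this text tells all that it offers.
- The arm moves only by the tool apply_moves, never from a script. Its argument "increments" is a list of rows, each an object of numbers: "tx", "ty", "tz": the shift along the tool's x, y, z in mm; "wx", "wy", "wz": the turn, a rotation vector about the tool's x, y, z in rad; "gripper": the finger opening in mm, from 0 to 85.4. In form: [{"tx": .., "ty": .., "tz": .., "wx": .., "wy": .., "wz": .., "gripper": ..}, ...]. A call has 1 to 12 rows; each row is the pose to reach, as a shift and turn from the pose commanded when the call began, along the tool's axes at that moment; what a row does not reach only later rows make up. A row lasts 1/8 s, in which the tool goes at most 62.5 mm and 10.7 degrees, less where a joint would pass 70% of its speed; a pose out of reach is approached as far as the arm can. A call with a gripper value outside its range is refused whole. The fingers move at their own pace and stop on an object; "force" is the grip in N (left out, the last holds). Time passes only in rows, so rows that repeat a pose let the fingers close. It gives the time, the measured TCP pose, the force and the opening at its end, in the units of the state.
- state(): the state, without advancing time (a new reading comes with each control period).
- snapshot(name): name is "scene" or "top" or "wrist"; returns (picture, depth): 420x560x3 uint8, red, green, blue; 420x560 float32, m along the optical axis (not along the pixel's ray), 0 where there is no reading.
- camera_model(name): a dict with "fovy" (degrees; the focal length in pixels is half the picture's height over the tangent of half this angle, whatever the lens; pixels are square), "cx", "cy" (the principal point, pixels), "T" (4x4, takes a point from camera to world coordinates). Camera axes: x right, y down, z forward; pixel columns grow to the right and rows downward; lengths in m; the calibration is good to about 2 mm. A picture is of the moment at which its call begins: read the wrist's pose just before it. camera_model takes no time and is no camera call; for the wrist camera it gives the pose at the moment of the call.
- sign_off(): hands the job in, once; it reports no verdict.
The state is a dict: "time_s": time; "joint_pos": joint angles; "dq": joint speeds; "effort": joint torques, N m; "tcp_pos": TCP position; "tool_rot": TCP orientation; "wrist_force": force on the tool from outside, world axes, zero at the start; "torque": the same for the moment, N m; "opening": opening from 0.0 (shut) to 1.0 (fully open).
Only numpy, scipy, OpenCV 4.12 (cv2) and the standard library are available. Lean on these libraries where they do the work, as an engineer would, in place of code of your own. Each camera call takes 0.05 s, during which the arm holds its last target. There are 200 camera calls.

TASK

The face of the T-shaped stake is to be hardened on the induction heater: first wind the cooling-pump timer clockwise all the way up to its stop, with the stake still standing on its firebrick. Then take the stake by its shank, lift it over the top of the red guard and hold it still above the flat copper coil, face down and level, centred on the coil and lined up lengthwise with it, with a gap of about 6 mm and nothing touching the coil, guard or any other part of the heater. Finish while still holding it there, ready for the heat, and leave the hammer, the tin and the round stake where they are.

Things in the scene. Friction and masses are not known exactly. Their poses are not given: they have to be found in the camera images.
- coil (a point): Target: centre of the top of the flat spiral coil of 8 mm copper tube, a level racetrack 116 mm long by 76 mm wide, its top 90 mm above the bench. Axes: x along its length, y across, z up. Part of the induction heating head, fixed to the bench.
- key_grip (a point): Grip point of the cooling-pump timer's winged key, on its upright axis, 88 mm above the bench. The black wing is 46 mm long (x axis, towards the end with a white line), 10 mm thick (y), from 72 to 98 mm above the bench. Timer: grey box 100 x 100 x 60 mm, white dial, fixed to the bench; a red mark shows where the white line stands when fully wound.
- key (a joint): Winding of the timer in rad, 0 run down, 4.71 fully wound at its stop; grows as the key turns clockwise seen from above. It starts partly wound. A spring makes it stiffer as it winds (0.06 to 0.1 N m); the key stays where it is let go.
- stake_mid (a point): Steel T-stake (about 0.7 kg), point on its axis half-way up, 52.5 mm above its underside. The underside is the working face, 80 mm long (x axis) by 40 mm wide (y); head 16 mm thick, 30 mm square collar up to 22 mm, then a dark shank 20 mm square (sides along x and y) up to 105 mm. It stands face down on the firebrick.
- brick: Pale firebrick 115 x 115 mm, 32 mm high, fixed to the bench, on which the T-stake stands. Origin at the centre of its underside.
- stake: The same T-stake, with its origin at the centre of its underside (the working face), same axes.
- head: Heating head; origin on the bench under the coil's centre, axes as the coil. Dark red 6 mm guard panels 140 mm high: inner faces 94 mm from the centre at -x and +x, 86 mm at +y, 14 mm posts in their corners. At -y: terminal block (114 mm from the centre, top 113 mm) and ivory box (170 mm wide, 136 to 326 mm from the centre, top 166 mm, handle to 198 mm).
- round_stake: Bystander: round stake, a 56 mm disc with a 20 mm shank, 85 mm high, standing on the bench; origin at the centre of its underside. Leave it alone.
- hammer: Bystander: hammer lying on the bench. Leave it alone.
- tin: Bystander: green tin, 66 mm across and 90 mm high, standing on the bench; origin at the centre of its underside. Leave it alone.
Things that resemble listed ones, but are neither listed nor needed, are in the scene too. What is shaped like the stake but green, purple or yellow is not meant.

How it is judged:
By the outcome, as a careful person would: the job done as asked, in the order asked, and still so for the second after the job is handed in, while the arm keeps its last pose, push and grip.
It also fails if it takes over 72 s, if anything falls off the work surface, if the arm or the gripper's body presses on something with over 40 N, if the wrist force passes 120 N, or if a joint passes its speed limit or range.

## Working session

There is one attempt and no reset: what is moved stays moved. The work goes in short steps, Python scripts to look and compute and a tool call to move; the robot and the scene stay as the last step left them, time stands still between calls to the robot, and variables do not carry over. Pictures are saved under pics/ and viewed, about 8 in all and at most 12, crops included, and the job is handed in when it is done.

Besides the shell and the picture viewer there is one more tool, called after "Call:" as a command line: name --argument value ..., lists and objects as JSON in quotes. apply_moves: Moves the arm, as the interface text tells. Its arguments: {"type":"object","properties":{"increments":{"type":"array","items":{"type":"object","properties":{"tx":{"type":"number"},"ty":{"type":"number"},"tz":{"type":"number"},"wx":{"type":"number"},"wy":{"type":"number"},"wz":{"type":"number"},"gripper":{"type":"number"}}}},"force":{"type":"number"}},"required":["increments"]}

```bash
mkdir -p pics; cat > h.py <<'E'
import numpy as np, cv2
from cell import *
def save(n,p): cv2.imwrite('pics/'+n+'.png',cv2.cvtColor(p,cv2.COLOR_RGB2BGR))
def K(n,m=None):
    m=m or camera_model(n); return 210/np.tan(np.radians(m['fovy'])/2),m['cx'],m['cy'],np.array(m['T'])
def plane(n,uv,z,k=None):
    f,cx,cy,T=k or K(n); uv=np.atleast_2d(uv).astype(float)
    d=np.c_[(uv[:,0]-cx)/f,(uv[:,1]-cy)/f,np.ones(len(uv))]@T[:3,:3].T
    o=T[:3,3]; return o+d*((z-o[2])/d[:,2])[:,None]
def cloud(n,dep,k=None):
    f,cx,cy,T=k or K(n); v,u=np.mgrid[:420,:560]
    c=np.stack([(u-cx)/f*dep,(v-cy)/f*dep,dep],-1); return c@T[:3,:3].T+T[:3,3]
E
python3 - <<'E'
from h import *
print(state(),pinch_z)
for n in('top','scene'):
    p,d=snapshot(n); save(n,p); np.savez('pics/'+n,p=p,d=d); print(n,camera_model(n))
E
```

```text
{'time_s': 0.0, 'joint_pos': array([ 1.10671102e+00,  2.91268322e-01, -1.54105095e-01,  1.12667198e+00,
       -3.64725944e-05,  1.43147783e+00]), 'dq': array([ 4.59406185e-04,  1.48972041e-03,  4.30582043e-06,  4.65706349e-04,
       -2.37181839e-03, -2.05197311e-03]), 'effort': array([-5.49892738e-04, -5.37141001e+01,  3.31373048e+01,  1.56031729e-02,
        5.57969508e-05, -1.60840898e-05]), 'tcp_pos': array([0.16744129, 0.49737098, 0.40414629]), 'tool_rot': array([-5.07849013e-01, -3.09993179e+00,  1.89023134e-03]), 'wrist_force': array([ 0.75177821, -0.33800161,  0.16062913]), 'torque': array([-0.00489417, -0.00760828,  0.03045705]), 'opening': 0.9996166286986214} 0.1547
top {'fovy': 42.52820584389647, 'cx': 279.1871507882058, 'cy': 210.69713113659944, 'T': array([[ 1.80609136e-02, -9.77530587e-01,  2.10018465e-01,
         2.73946096e-01],
       [-9.99829070e-01, -1.84885001e-02, -7.26026174e-05,
         6.58715765e-02],
       [ 3.95389769e-03, -2.09981255e-01, -9.77697417e-01,
         1.41159610e+00],
       [ 0.00000000e+00,  0.00000000e+00,  0.00000000e+00,
         1.00000000e+00]])}
scene {'fovy': 52.8195525015406, 'cx': 279.5317721184899, 'cy': 206.62676430851533, 'T': array([[-0.20870701,  0.57270914, -0.79274562,  1.26014427],
       [ 0.97782581,  0.13651062, -0.15881289,  0.21668542],
       [ 0.0172646 , -0.8083125 , -0.5885005 ,  0.6235794 ],
       [ 0.        ,  0.        ,  0.        ,  1.        ]])}
```

View pics/top.png

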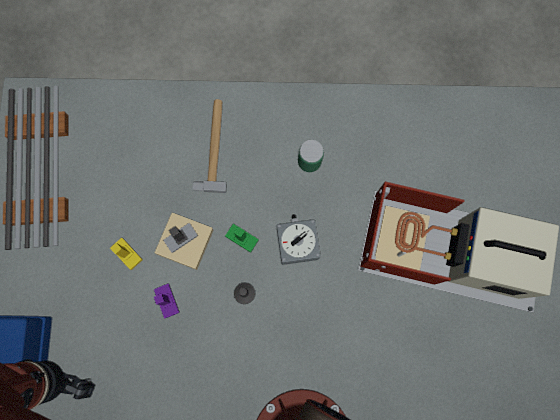

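View pics/scene.png

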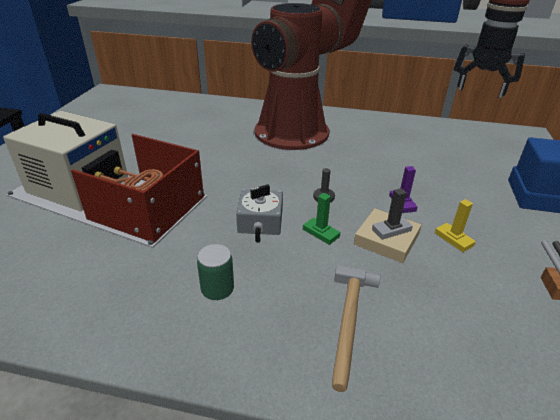

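The top view shows the real stake at px (178,237): grey, with a dark shank, on the pale brick. These could be mistaken for it: green (241,237), purple (166,300), yellow (125,253) and the round stake (244,293). The timer is at (298,240), the coil at (408,232), the tin at (311,155) and the hammer at (213,150). The close crop next confirms the choice.

```bash
python3 - <<'E'
from h import *
z=np.load('pics/top.npz'); p,d=z['p'],z['d']
def crop(u,v,h): return cv2.resize(p[v-h:v+h,u-h:u+h],(400,400),interpolation=cv2.INTER_CUBIC)
save('crops',np.hstack([crop(298,240,25),crop(182,238,32)]))
k=K('top'); C=cloud('top',d,k)
hsv=cv2.cvtColor(p,cv2.COLOR_RGB2HSV)
# coil
m=np.zeros(p.shape[:2],bool); m[205:262,392:432]=1
r=p.astype(int)
def rect(m,zz,name):
    ps=np.argwhere(m)[:,::-1]; q=plane('top',ps,zz,k)[:,:2]
    (c,s,a)=cv2.minAreaRect((q*1000).astype(np.float32)); print(name,len(ps),np.round(c,1),np.round(s,1),round(a,1),'mean',q.mean(0).round(4))
cm=m&(r[...,0]-r[...,2]>50)&(C[...,2]>.07)&(C[...,2]<.1)
rect(cm,.088,'coil')
def reg(u0,u1,v0,v1):
    m=np.zeros(p.shape[:2],bool); m[v0:v1,u0:u1]=1; return m
Z=C[...,2]
rect(reg(265,330,205,275)&(Z>.05)&(Z<.068),.06,'timer')
rect(reg(265,330,205,275)&(Z>.08),.098,'wing')
rect(reg(150,215,205,275)&(Z>.122),.137,'shank top')
rect(reg(150,215,205,275)&(Z>.043)&(Z<.06),.048,'stake head')
rect(reg(150,215,205,275)&(Z>.025)&(Z<.04),.032,'brick')
print('Ztop',np.percentile(Z[reg(150,215,205,275)],[50,99.5]),'wing',np.percentile(Z[reg(265,330,205,275)],99.5))
E
```

```text
coil 726 [ 510.2 -268.5] [ 89.3 102.2] 87.7 mean [ 0.5099 -0.262 ]
timer 1427 [488.3  16.4] [100.4  99.6] 8.8 mean [0.4878 0.0163]
wing 104 [511.9  -8.7] [150.9 154.7] 61.8 mean [0.491  0.0156]
shank top 101 [466.3 298.2] [149.6 147.9] 4.1 mean [0.4867 0.3133]
stake head 394 [493.2 316.9] [40.8 79.8] 35.9 mean [0.4921 0.3161]
brick 1425 [488.6 311. ] [116.8 115.3] 70.2 mean [0.4847 0.3075]
Ztop [0.00498044 0.14039888] wing 0.10107573115290781
```

View pics/crops.png

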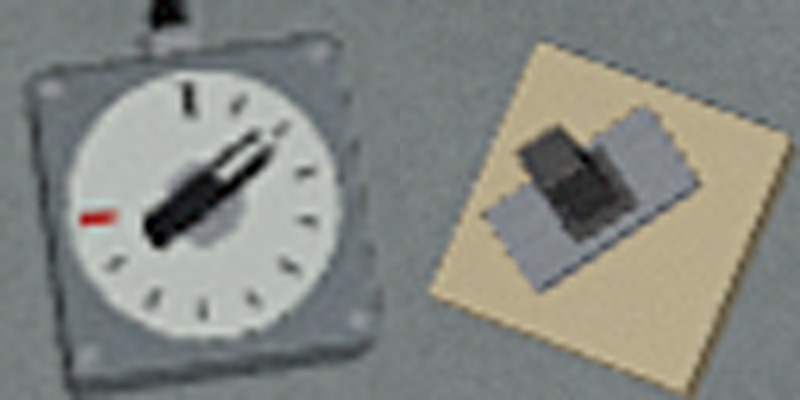

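The crop confirms the steel T-stake on the brick, with its head long axis running lower-left to upper-right. On the timer, the white line points up-right (crop 270,135) and the red mark is at left (98,218), so about 215° of clockwise winding remains. I'll move over the timer with joint 6 turned back, so that one grip covers the whole wind.

Call:
apply_moves --increments '[{"tx":-458,"ty":-354,"wz":-1.9},{"tx":-458,"ty":-354,"wz":-1.9},{"tx":-458,"ty":-354,"wz":-1.9},{"tx":-458,"ty":-354,"wz":-1.9},{"tx":-458,"ty":-354,"wz":-1.9},{"tx":-458,"ty":-354,"wz":-1.9},{"tx":-458,"ty":-354,"wz":-1.9},{"tx":-458,"ty":-354,"wz":-1.9},{"tx":-458,"ty":-354,"wz":-1.9},{"tx":-458,"ty":-354,"wz":-1.9},{"tx":-458,"ty":-354,"wz":-1.9},{"tx":-458,"ty":-354,"wz":-1.9}]'

```text
invalid input at $.increments[0]: expected keys tx, ty, tz, wx, wy, wz, gripper
```

Call:
apply_moves --increments '[{"wz":-0.7,"gripper":50},{"wz":-0.7},{"wz":-0.7},{"wz":-0.7},{"wz":-0.7},{"wz":-0.7}]'

```text
invalid input at $.increments[0]: expected keys tx, ty, tz, wx, wy, wz, gripper
```

```bash
cat >> h.py <<'E'
def st():
    s=state(); from scipy.spatial.transform import Rotation as R
    M=R.from_rotvec(s['tool_rot']).as_matrix(); print('t',round(s['time_s'],2),'q',s['joint_pos'].round(3),'p',s['tcp_pos'].round(4),'F',s['wrist_force'].round(1),'M',s['torque'].round(3),'op',round(s['opening'],3),'yaw',round(np.degrees(np.arctan2(M[1,0],M[0,0])),2),'tz',M[:,2].round(4))
    return s,M
E
python3 - <<'E'
from h import *
s,M=st(); k=K('wrist'); p,d=snapshot('wrist'); save('w1',p); np.savez('pics/w1',p=p,d=d,T=k[3],f=k[:3])
C=cloud('wrist',d,k); g=cv2.cvtColor(p,cv2.COLOR_RGB2GRAY)
near=np.hypot(C[...,0]-.488,C[...,1]-.016)<.06
Z=C[...,2]; m=near&(Z>.085)&(Z<.11); print(m.sum(),np.percentile(Z[near],[50,95,99]))
for mm,z in((m,.098),(near&(Z>.05)&(Z<.068),.06)):
    ps=np.argwhere(mm)[:,::-1]
    if len(ps)>9: q=plane('wrist',ps,z,k)[:,:2]; print(cv2.minAreaRect((q*1000).astype(np.float32)),q.mean(0))
E
```

```text
t 0.1 q [ 1.107  0.291 -0.154  1.127  0.     1.432] p [0.1674 0.4974 0.4042] F [-0.3  0.1  0.1] M [0.002 0.004 0.048] op 0.996 yaw 161.39 tz [-5.e-04 -1.e-03 -1.e+00]Traceback (most recent call last):
  File "<stdin>", line 5, in <module>
    return _quantile_unchecked(
        a, q, axis, out, overwrite_input, method, keepdims, weights)
    return _ureduce(a,
                    func=_quantile_ureduce_func,
    ...<5 lines>...
                    overwrite_input=overwrite_input,
                    method=method)
    r = func(a, **kwargs)
    result = _quantile(arr,
                       quantiles=q,
    ...<2 lines>...
                       out=out,
                       weights=wgt)
    slices_having_nans = np.isnan(arr[-1, ...])
                                  ~~~^^^^^^^^^
IndexError: index -1 is out of bounds for axis 0 with size 0
```

View pics/w1.png

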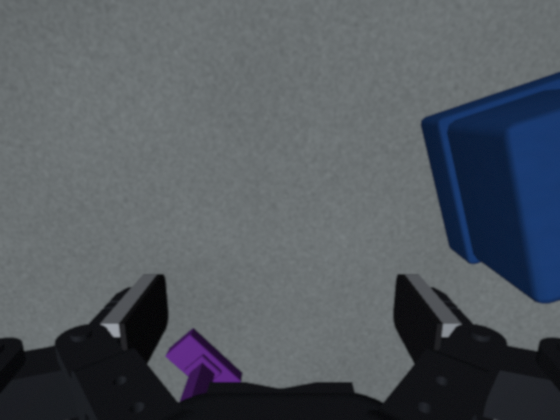

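The wrist view shows the fingers at the bottom (130,320 and 420,320), with only bare bench, the blue bin and the purple decoy in sight. The moves were refused because every row needs all keys, so I'm resending them.

Call:
apply_moves --increments '[{"tx":-458,"ty":-354,"tz":0,"wx":0,"wy":0,"wz":-1.9,"gripper":50},{"tx":-458,"ty":-354,"tz":0,"wx":0,"wy":0,"wz":-1.9,"gripper":50},{"tx":-458,"ty":-354,"tz":0,"wx":0,"wy":0,"wz":-1.9,"gripper":50},{"tx":-458,"ty":-354,"tz":0,"wx":0,"wy":0,"wz":-1.9,"gripper":50},{"tx":-458,"ty":-354,"tz":0,"wx":0,"wy":0,"wz":-1.9,"gripper":50},{"tx":-458,"ty":-354,"tz":0,"wx":0,"wy":0,"wz":-1.9,"gripper":50},{"tx":-458,"ty":-354,"tz":0,"wx":0,"wy":0,"wz":-1.9,"gripper":50},{"tx":-458,"ty":-354,"tz":0,"wx":0,"wy":0,"wz":-1.9,"gripper":50},{"tx":-458,"ty":-354,"tz":0,"wx":0,"wy":0,"wz":-1.9,"gripper":50},{"tx":-458,"ty":-354,"tz":0,"wx":0,"wy":0,"wz":-1.9,"gripper":50},{"tx":-458,"ty":-354,"tz":0,"wx":0,"wy":0,"wz":-1.9,"gripper":50},{"tx":-458,"ty":-354,"tz":0,"wx":0,"wy":0,"wz":-1.9,"gripper":50}]'

```text
time_s: 1.65
tcp_pos: [0.4899, 0.0134, 0.4042]
tool_rot: [2.227, -2.215, 0.0]
wrist_force: [-0.2, 0.2, -0.5]
opening: 0.585
```

```bash
python3 - <<'E'
from h import *
s,M=st(); k=K('wrist'); T=k[3]; print('cam in tool',(M.T@(T[:3,3]-s['tcp_pos'])).round(4),(M.T@T[:3,:3]).round(2),k[:3])
p,d=snapshot('wrist'); save('w2',p); 
E
```

```text
t 1.65 q [-0.122  0.225 -0.243  1.102 -0.    -1.698] p [0.4899 0.0134 0.4042] F [-0.2  0.2 -0.5] M [ 0.005  0.022 -0.014] op 0.585 yaw -89.69 tz [-1.e-04 -5.e-04 -1.e+00]
cam in tool [0.0676 0.0004 0.0307] [[-0.   -0.96 -0.26]
 [ 1.   -0.    0.  ]
 [-0.   -0.26  0.96]] (np.float64(378.08557981872025), 280.3659733892811, 216.39537176851235)
```

```bash
cat > key.py <<'E'
from h import *
def look(n,c=(.488,.0165)):
    s,M=st(); k=K('wrist'); p,d=snapshot('wrist'); save(n,p); C=cloud('wrist',d,k); Z=C[...,2]
    near=np.hypot(C[...,0]-c[0],C[...,1]-c[1])<.042
    H=cv2.cvtColor(p,cv2.COLOR_RGB2HSV)
    w=(near&(Z>.085)).astype(np.uint8)
    nl,l,stt,_=cv2.connectedComponentsWithStats(w); w=l==1+np.argmax(stt[1:,4])
    q=plane('wrist',np.argwhere(w)[:,::-1],.098,k)[:,:2]; r=cv2.minAreaRect((q*1000).astype(np.float32)); print('wing',r)
    wl=w&(H[...,2]>150); ql=plane('wrist',np.argwhere(wl)[:,::-1],.098,k)[:,:2]; print('line',len(ql),ql.mean(0).round(4) if len(ql) else '')
    c0=np.array(r[0])/1000
    box=np.hypot(C[...,0]-c[0],C[...,1]-c[1])<.08
    q=C[box&(Z>.055)&(Z<.066)][:,:2]; print('dial box',cv2.minAreaRect((q*1000).astype(np.float32)))
    dial=np.hypot(C[...,0]-c[0],C[...,1]-c[1])<.045
    red=dial&(H[...,1]>150)&((H[...,0]<8)|(H[...,0]>172))&(Z<.07)
    qr=plane('wrist',np.argwhere(red)[:,::-1],.061,k)[:,:2]; print('red',len(qr),qr.mean(0).round(4) if len(qr) else '')
    b=np.degrees(np.arctan2(*(ql.mean(0)-c0)[::-1])) if len(ql) else 0
    a=np.degrees(np.arctan2(*(qr.mean(0)-c0)[::-1])) if len(qr) else 0
    print('line yaw',b,'red yaw',a,'cw left',(b-a)%360)
    return p
E
python3 - <<'E'
from key import *
look('w3')
E
```

```text
t 1.7 q [-0.12   0.224 -0.245  1.103 -0.    -1.702] p [0.4892 0.0145 0.4042] F [0.4 0.9 0.8] M [ 0.029  0.036 -0.042] op 0.586 yaw -89.38 tz [-8.e-04  1.e-04 -1.e+00]
wing ((484.87799072265625, 133.46905517578125), (273.0230712890625, 147.92323303222656), 0.5323647260665894)
line 40 [0.4949 0.1006]
dial box ((488.17596435546875, 15.17306900024414), (99.6133041381836, 99.62134552001953), 8.757832527160645)
red 26 [0.4831 0.0487]
line yaw -73.04891662037357 red yaw -91.22578004069153 cw left 18.176863420317957
```

View pics/w2.png

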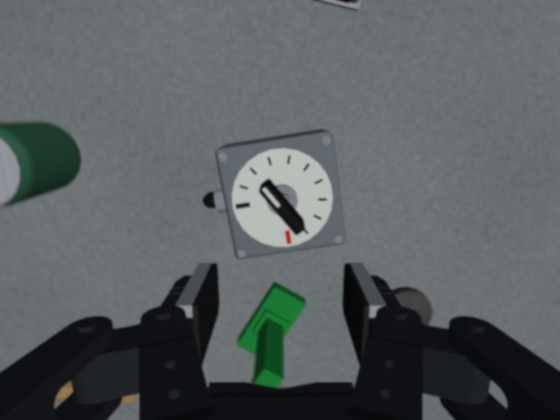

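The view shows the timer (280,195), with the key wing running from its white end at (263,182) to (303,232), and the red mark at (288,237). My wing mask picked up no-reading depth pixels, so I'm fixing it.

```bash
sed -i 's/w=(near&(Z>.085)).astype/w=(near\&(Z>.085)\&(Z<.11)\&(d>.1)).astype/' key.py; python3 - <<'E'
from key import *
look('w4')
E
```

```text
t 1.75 q [-0.119  0.223 -0.246  1.103  0.    -1.694] p [0.4887 0.0152 0.4043] F [-0.1  0.6 -1.4] M [ 0.021  0.012 -0.025] op 0.588 yaw -89.76 tz [-9.e-04  2.e-04 -1.e+00]
wing ((488.0477600097656, 14.015965461730957), (11.40895938873291, 46.72172164916992), 39.35268020629883)
line 75 [0.4966 0.0055]
dial box ((488.2096862792969, 15.281753540039062), (99.56877136230469, 99.7824478149414), 8.902650833129883)
red 28 [0.4831 0.0488]
line yaw -44.87217230002462 red yaw 98.03410197125541 cw left 217.09372572871996
```

Call:
apply_moves --increments '[{"tx":1,"ty":0,"tz":40,"wx":0,"wy":0,"wz":-0.683,"gripper":45},{"tx":1,"ty":0,"tz":80,"wx":0,"wy":0,"wz":-0.683,"gripper":45},{"tx":1,"ty":0,"tz":110,"wx":0,"wy":0,"wz":-0.683,"gripper":45},{"tx":1,"ty":0,"tz":110,"wx":0,"wy":0,"wz":-0.683,"gripper":45},{"tx":1,"ty":0,"tz":135,"wx":0,"wy":0,"wz":-0.683,"gripper":45},{"tx":1,"ty":0,"tz":161,"wx":0,"wy":0,"wz":-0.683,"gripper":45},{"tx":1,"ty":0,"tz":161,"wx":0,"wy":0,"wz":-0.683,"gripper":45}]'

```text
time_s: 2.68
tcp_pos: [0.4875, 0.0156, 0.2425]
tool_rot: [2.838, -1.344, -0.005]
wrist_force: [0.9, 0.3, 0.2]
opening: 0.529
```

Call:
apply_moves --increments '[{"tx":0,"ty":0,"tz":0,"wx":0,"wy":0,"wz":0,"gripper":0},{"tx":0,"ty":0,"tz":0,"wx":0,"wy":0,"wz":0,"gripper":0},{"tx":0,"ty":0,"tz":0,"wx":0,"wy":0,"wz":0,"gripper":0},{"tx":0,"ty":0,"tz":0,"wx":0,"wy":0,"wz":0,"gripper":0},{"tx":0,"ty":0,"tz":0,"wx":0,"wy":0,"wz":0,"gripper":0},{"tx":0,"ty":0,"tz":0,"wx":0,"wy":0,"wz":0,"gripper":0}]' --force 40

```text
time_s: 3.42
tcp_pos: [0.4894, 0.0152, 0.2448]
tool_rot: [-2.838, 1.342, -0.003]
wrist_force: [0.5, 3.7, 7.5]
opening: 0.116
```

```bash
python3 -c "
from h import *
st()"
```

```text
t 3.42 q [-1.190e-01  3.810e-01 -4.910e-01  6.970e-01  1.000e-03 -2.377e+00] p [0.4894 0.0152 0.2448] F [0.5 3.7 7.5] M [ 0.826 -0.196 -0.04 ] op 0.116 yaw -50.61 tz [ 2.6e-03  8.0e-04 -1.0e+00]
```

Call:
apply_moves --increments '[{"tx":0,"ty":0,"tz":-2,"wx":0,"wy":0,"wz":0,"gripper":0},{"tx":0,"ty":0,"tz":-2,"wx":0,"wy":0,"wz":0.1,"gripper":0},{"tx":0,"ty":0,"tz":-2,"wx":0,"wy":0,"wz":0.2,"gripper":0},{"tx":0,"ty":0,"tz":-2,"wx":0,"wy":0,"wz":0.3,"gripper":0},{"tx":0,"ty":0,"tz":-2,"wx":0,"wy":0,"wz":0.3,"gripper":0}]'

```text
time_s: 4.05
tcp_pos: [0.4891, 0.015, 0.2454]
tool_rot: [-2.605, 1.754, -0.001]
wrist_force: [6.0, 2.0, -13.0]
opening: 0.11
```

```bash
python3 -c "
from h import *
st()"
```

```text
t 4.05 q [-1.190e-01  3.800e-01 -4.890e-01  7.000e-01  1.000e-03 -2.076e+00] p [0.4891 0.015  0.2454] F [  6.   2. -13.] M [ 0.572 -1.354 -0.05 ] op 0.11 yaw -67.89 tz [ 1.1e-03  6.0e-04 -1.0e+00]
```

Call:
apply_moves --increments '[{"tx":0,"ty":0,"tz":1,"wx":0,"wy":0,"wz":0.15,"gripper":0},{"tx":0,"ty":0,"tz":1,"wx":0,"wy":0,"wz":0.3,"gripper":0},{"tx":0,"ty":0,"tz":1,"wx":0,"wy":0,"wz":0.45,"gripper":0},{"tx":0,"ty":0,"tz":1,"wx":0,"wy":0,"wz":0.6,"gripper":0},{"tx":0,"ty":0,"tz":1,"wx":0,"wy":0,"wz":0.75,"gripper":0},{"tx":0,"ty":0,"tz":1,"wx":0,"wy":0,"wz":0.9,"gripper":0},{"tx":0,"ty":0,"tz":1,"wx":0,"wy":0,"wz":1.05,"gripper":0},{"tx":0,"ty":0,"tz":1,"wx":0,"wy":0,"wz":1.2,"gripper":0},{"tx":0,"ty":0,"tz":1,"wx":0,"wy":0,"wz":1.35,"gripper":0},{"tx":0,"ty":0,"tz":1,"wx":0,"wy":0,"wz":1.5,"gripper":0},{"tx":0,"ty":0,"tz":1,"wx":0,"wy":0,"wz":1.6,"gripper":0},{"tx":0,"ty":0,"tz":1,"wx":0,"wy":0,"wz":1.6,"gripper":0}]'

```text
time_s: 5.55
tcp_pos: [0.4879, 0.0155, 0.2449]
tool_rot: [0.558, -3.091, -0.003]
wrist_force: [-3.5, 6.4, 5.6]
opening: 0.112
```

```bash
python3 -c "
from h import *
st()"
```

```text
t 5.55 q [-0.119  0.38  -0.491  0.701  0.002 -0.476] p [0.4879 0.0155 0.2449] F [-3.5  6.4  5.6] M [ 1.292  0.599 -0.081] op 0.112 yaw -159.54 tz [-0.0014  0.0019 -1.    ]
```

Call:
apply_moves --increments '[{"tx":0,"ty":0,"tz":0,"wx":0,"wy":0,"wz":0.15,"gripper":0},{"tx":0,"ty":0,"tz":0,"wx":0,"wy":0,"wz":0.3,"gripper":0},{"tx":0,"ty":0,"tz":0,"wx":0,"wy":0,"wz":0.45,"gripper":0},{"tx":0,"ty":0,"tz":0,"wx":0,"wy":0,"wz":0.6,"gripper":0},{"tx":0,"ty":0,"tz":0,"wx":0,"wy":0,"wz":0.75,"gripper":0},{"tx":0,"ty":0,"tz":0,"wx":0,"wy":0,"wz":0.9,"gripper":0},{"tx":0,"ty":0,"tz":0,"wx":0,"wy":0,"wz":1.05,"gripper":0},{"tx":0,"ty":0,"tz":0,"wx":0,"wy":0,"wz":1.2,"gripper":0},{"tx":0,"ty":0,"tz":0,"wx":0,"wy":0,"wz":1.35,"gripper":0},{"tx":0,"ty":0,"tz":0,"wx":0,"wy":0,"wz":1.5,"gripper":0},{"tx":0,"ty":0,"tz":0,"wx":0,"wy":0,"wz":1.65,"gripper":0},{"tx":0,"ty":0,"tz":0,"wx":0,"wy":0,"wz":1.65,"gripper":0}]'

```text
time_s: 7.05
tcp_pos: [0.4885, 0.0165, 0.245]
tool_rot: [-1.89, -2.506, -0.007]
wrist_force: [1.8, 14.6, 1.1]
opening: 0.109
```

```bash
python3 -c "
from h import *
st()"
```

```text
t 7.05 q [-0.118  0.38  -0.491  0.7    0.005  1.175] p [0.4885 0.0165 0.245 ] F [ 1.8 14.6  1.1] M [ 3.079 -0.15  -0.056] op 0.109 yaw 105.95 tz [ 3.0e-04  5.4e-03 -1.0e+00]
```

Call:
apply_moves --increments '[{"tx":0,"ty":0,"tz":0,"wx":0,"wy":0,"wz":0.06,"gripper":0},{"tx":0,"ty":0,"tz":0,"wx":0,"wy":0,"wz":0.11,"gripper":0},{"tx":0,"ty":0,"tz":0,"wx":0,"wy":0,"wz":0.11,"gripper":0}]'

```text
time_s: 7.42
tcp_pos: [0.4886, 0.0166, 0.245]
tool_rot: [-2.023, -2.399, -0.007]
wrist_force: [0.8, 14.3, 0.9]
opening: 0.108
```

```bash
python3 -c "
from h import *
st()"
```

```text
t 7.42 q [-0.118  0.38  -0.491  0.7    0.006  1.283] p [0.4886 0.0166 0.245 ] F [ 0.8 14.3  0.9] M [ 3.086 -0.241  0.019] op 0.108 yaw 99.73 tz [ 5.0e-04  5.5e-03 -1.0e+00]
```

Call:
apply_moves --increments '[{"tx":1,"ty":0,"tz":0,"wx":0,"wy":0,"wz":0.02,"gripper":0},{"tx":1,"ty":0,"tz":0,"wx":0,"wy":0,"wz":0.04,"gripper":0},{"tx":1,"ty":0,"tz":0,"wx":0,"wy":0,"wz":0.04,"gripper":0}]'

```text
time_s: 7.8
tcp_pos: [0.4886, 0.017, 0.245]
tool_rot: [-2.071, -2.36, -0.005]
wrist_force: [1.1, 10.4, -0.3]
opening: 0.11
```

```bash
python3 -c "
from h import *
st()"
```

```text
t 7.8 q [-0.116  0.38  -0.491  0.7    0.004  1.325] p [0.4886 0.017  0.245 ] F [ 1.1 10.4 -0.3] M [ 2.173 -0.334  0.192] op 0.11 yaw 97.44 tz [ 8.0e-04  3.6e-03 -1.0e+00]
```

Call:
apply_moves --increments '[{"tx":0,"ty":0,"tz":0,"wx":0,"wy":0,"wz":0.03,"gripper":0},{"tx":0,"ty":0,"tz":0,"wx":0,"wy":0,"wz":0.06,"gripper":0},{"tx":0,"ty":0,"tz":0,"wx":0,"wy":0,"wz":0.06,"gripper":0}]'

```text
time_s: 8.18
tcp_pos: [0.4886, 0.017, 0.2451]
tool_rot: [-2.14, -2.298, -0.005]
wrist_force: [1.8, 10.4, -0.3]
opening: 0.11
```

```bash
python3 -c "
from h import *
st()"
```

```text
t 8.18 q [-0.116  0.38  -0.491  0.7    0.004  1.384] p [0.4886 0.017  0.2451] F [ 1.8 10.4 -0.3] M [ 2.129 -0.377  0.954] op 0.11 yaw 94.07 tz [ 9.0e-04  3.5e-03 -1.0e+00]
```

Torque climbs steeply to 0.95 N m, so the key is on its stop. I'll ease off a little, release, rise and check.

Call:
apply_moves --increments '[{"tx":0,"ty":0,"tz":0,"wx":0,"wy":0,"wz":-0.03,"gripper":0},{"tx":0,"ty":0,"tz":0,"wx":0,"wy":0,"wz":-0.03,"gripper":50},{"tx":0,"ty":0,"tz":0,"wx":0,"wy":0,"wz":-0.03,"gripper":50},{"tx":0,"ty":0,"tz":0,"wx":0,"wy":0,"wz":-0.03,"gripper":50},{"tx":0,"ty":0,"tz":0,"wx":0,"wy":0,"wz":-0.03,"gripper":50},{"tx":0,"ty":0,"tz":-50,"wx":0,"wy":0,"wz":-0.03,"gripper":50},{"tx":0,"ty":0,"tz":-110,"wx":0,"wy":0,"wz":-0.03,"gripper":85},{"tx":0,"ty":0,"tz":-160,"wx":0,"wy":0,"wz":-0.03,"gripper":85},{"tx":0,"ty":0,"tz":-160,"wx":0,"wy":0,"wz":-0.03,"gripper":85}]'

```text
time_s: 9.3
tcp_pos: [0.4895, 0.0157, 0.4085]
tool_rot: [2.105, 2.324, 0.006]
wrist_force: [0.9, -0.4, 0.1]
opening: 0.992
```

```bash
python3 - <<'E'
from key import *
p=look('w5'); save('w5c',cv2.resize(p[100:300,180:380],(500,500)))
E
```

```text
t 9.3 q [-0.117  0.218 -0.241  1.105 -0.     1.355] p [0.4895 0.0157 0.4085] F [ 0.9 -0.4  0.1] M [ 0.007 -0.022  0.006] op 0.992 yaw 95.66 tz [ 0.0069 -0.001  -1.    ]
wing ((488.2463073730469, 16.606704711914062), (9.909908294677734, 46.997032165527344), 9.062447547912598)
line 67 [0.4861 0.0281]
dial box ((488.4091491699219, 15.545516967773438), (99.48057556152344, 99.64601135253906), 8.928400039672852)
red 31 [0.4827 0.0494]
line yaw 100.63341291283456 red yaw 99.63073909056772 cw left 1.0026738222668428
```

View pics/w5c.png

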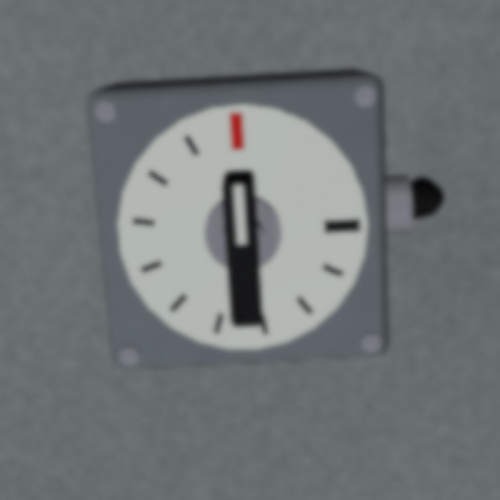

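The key stands on the red mark (crop 240,130): the wing is at 99.06° and the mark direction at 98.9°, so it is fully wound. Next I go above the stake.

Call:
apply_moves --increments '[{"tx":298,"ty":30,"tz":0,"wx":0,"wy":0,"wz":-0.53,"gripper":85},{"tx":298,"ty":30,"tz":0,"wx":0,"wy":0,"wz":-0.53,"gripper":85},{"tx":298,"ty":30,"tz":0,"wx":0,"wy":0,"wz":-0.53,"gripper":85},{"tx":298,"ty":30,"tz":0,"wx":0,"wy":0,"wz":-0.53,"gripper":85},{"tx":298,"ty":30,"tz":0,"wx":0,"wy":0,"wz":-0.53,"gripper":85},{"tx":298,"ty":30,"tz":0,"wx":0,"wy":0,"wz":-0.53,"gripper":85},{"tx":298,"ty":30,"tz":0,"wx":0,"wy":0,"wz":-0.53,"gripper":85},{"tx":298,"ty":30,"tz":0,"wx":0,"wy":0,"wz":-0.53,"gripper":85},{"tx":298,"ty":30,"tz":0,"wx":0,"wy":0,"wz":-0.53,"gripper":85}]'

```text
time_s: 10.48
tcp_pos: [0.4891, 0.3144, 0.4047]
tool_rot: [1.427, 2.799, -0.0]
wrist_force: [0.1, 0.2, -0.1]
opening: 0.998
```

```bash
python3 - <<'E'
from h import *
s,M=st(); k=K('wrist'); p,d=snapshot('wrist'); save('w6',p); C=cloud('wrist',d,k); Z=C[...,2]
near=(np.hypot(C[...,0]-.493,C[...,1]-.316)<.09)&(d>.1)
H=cv2.cvtColor(p,cv2.COLOR_RGB2HSV)
def rc(m,z,n):
    m=cv2.morphologyEx(m.astype(np.uint8),cv2.MORPH_OPEN,np.ones((3,3))); nl,l,q,_=cv2.connectedComponentsWithStats(m); m=l==1+np.argmax(q[1:,4])
    q=plane('wrist',np.argwhere(m)[:,::-1],z,k)[:,:2]; print(n,m.sum(),np.median(Z[m]).round(4),cv2.minAreaRect((q*1000).astype(np.float32)))
rc(near&(Z>.132)&(Z<.142),.137,'top')
rc(near&(Z>.043)&(Z<.06)&(H[...,1]<60),.048,'head')
rc(near&(Z>.025)&(Z<.04),.032,'brick')
E
```

```text
t 10.47 q [ 0.446  0.399  0.004  1.176 -0.     1.389] p [0.4891 0.3144 0.4047] F [ 0.1  0.2 -0.1] M [-0.074  0.064  0.009] op 0.998 yaw 125.95 tz [-0.e+00 -1.e-04 -1.e+00]
top 944 0.1369 ((492.2835998535156, 317.58135986328125), (19.683393478393555, 20.196517944335938), 35.943912506103516)
head 2530 0.0482 ((492.5941162109375, 317.3611145019531), (39.73911666870117, 79.33914947509766), 35.94395065307617)
brick 11121 0.032 ((487.94134521484375, 311.71429443359375), (114.31038665771484, 114.31724548339844), 70.14494323730469)
```

View pics/w6.png

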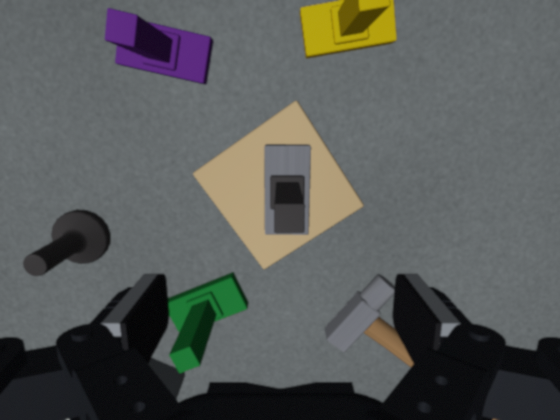

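The close view shows the steel stake upright on the brick at px (287,190) with clear space for the fingers. Its head is centred at (0.4925, 0.3175) with yaw 125.94°. Now I descend and grip.

Call:
apply_moves --increments '[{"tx":0.5,"ty":4.5,"tz":40,"wx":0,"wy":0,"wz":0,"gripper":60},{"tx":0.5,"ty":4.5,"tz":80,"wx":0,"wy":0,"wz":0,"gripper":60},{"tx":0.5,"ty":4.5,"tz":120,"wx":0,"wy":0,"wz":0,"gripper":60},{"tx":0.5,"ty":4.5,"tz":153,"wx":0,"wy":0,"wz":0,"gripper":60},{"tx":0.5,"ty":4.5,"tz":153,"wx":0,"wy":0,"wz":0,"gripper":60},{"tx":0.5,"ty":4.5,"tz":153,"wx":0,"wy":0,"wz":0,"gripper":60}]'

```text
time_s: 11.28
tcp_pos: [0.4928, 0.3184, 0.2531]
tool_rot: [1.425, 2.799, 0.002]
wrist_force: [0.2, 0.7, -0.8]
opening: 0.705
```

Call:
apply_moves --increments '[{"tx":0,"ty":0,"tz":0,"wx":0,"wy":0,"wz":0,"gripper":0},{"tx":0,"ty":0,"tz":0,"wx":0,"wy":0,"wz":0,"gripper":0},{"tx":0,"ty":0,"tz":0,"wx":0,"wy":0,"wz":0,"gripper":0},{"tx":0,"ty":0,"tz":0,"wx":0,"wy":0,"wz":0,"gripper":0},{"tx":0,"ty":0,"tz":0,"wx":0,"wy":0,"wz":0,"gripper":0},{"tx":0,"ty":0,"tz":0,"wx":0,"wy":0,"wz":0,"gripper":0},{"tx":0,"ty":0,"tz":0,"wx":0,"wy":0,"wz":0,"gripper":0}]' --force 80

```text
time_s: 12.15
tcp_pos: [0.4927, 0.3187, 0.2529]
tool_rot: [1.425, 2.799, 0.003]
wrist_force: [-0.3, 0.1, 6.4]
opening: 0.221
```

```bash
python3 -c "
from h import *
st()"
```

```text
t 12.15 q [ 0.45   0.527 -0.212  0.829 -0.     1.391] p [0.4927 0.3187 0.2529] F [-0.3  0.1  6.4] M [-0.067  0.148  0.002] op 0.221 yaw 126.04 tz [ 2.e-03  9.e-04 -1.e+00]
```

Call:
apply_moves --increments '[{"tx":0,"ty":0,"tz":-8,"wx":0,"wy":0,"wz":0,"gripper":0},{"tx":0,"ty":0,"tz":-20,"wx":0,"wy":0,"wz":0,"gripper":0},{"tx":0,"ty":0,"tz":-45,"wx":0,"wy":0,"wz":0,"gripper":0},{"tx":0,"ty":0,"tz":-80,"wx":0,"wy":0,"wz":0,"gripper":0},{"tx":0,"ty":0,"tz":-115,"wx":0,"wy":0,"wz":0,"gripper":0},{"tx":0,"ty":0,"tz":-145,"wx":0,"wy":0,"wz":0,"gripper":0},{"tx":0,"ty":0,"tz":-170,"wx":0,"wy":0,"wz":0,"gripper":0},{"tx":0,"ty":0,"tz":-185,"wx":0,"wy":0,"wz":0,"gripper":0},{"tx":0,"ty":0,"tz":-188,"wx":0,"wy":0,"wz":0,"gripper":0},{"tx":0,"ty":0,"tz":-188,"wx":0,"wy":0,"wz":0,"gripper":0}]'

```text
time_s: 13.4
tcp_pos: [0.492, 0.3184, 0.439]
tool_rot: [-1.425, -2.799, 0.002]
wrist_force: [-0.4, -0.1, -6.5]
opening: 0.221
```

Call:
apply_moves --increments '[{"tx":-15,"ty":-10,"tz":0,"wx":0,"wy":0,"wz":-0.03,"gripper":0},{"tx":-45,"ty":-30,"tz":0,"wx":0,"wy":0,"wz":-0.09,"gripper":0},{"tx":-83,"ty":-55,"tz":0,"wx":0,"wy":0,"wz":-0.17,"gripper":0},{"tx":-123,"ty":-82,"tz":0,"wx":0,"wy":0,"wz":-0.25,"gripper":0},{"tx":-163,"ty":-109,"tz":0,"wx":0,"wy":0,"wz":-0.34,"gripper":0},{"tx":-203,"ty":-136,"tz":0,"wx":0,"wy":0,"wz":-0.42,"gripper":0},{"tx":-243,"ty":-163,"tz":0,"wx":0,"wy":0,"wz":-0.5,"gripper":0},{"tx":-283,"ty":-190,"tz":0,"wx":0,"wy":0,"wz":-0.58,"gripper":0},{"tx":-320,"ty":-215,"tz":0,"wx":0,"wy":0,"wz":-0.66,"gripper":0},{"tx":-350,"ty":-235,"tz":0,"wx":0,"wy":0,"wz":-0.72,"gripper":0},{"tx":-368,"ty":-247,"tz":0,"wx":0,"wy":0,"wz":-0.76,"gripper":0},{"tx":-373,"ty":-250,"tz":0,"wx":0,"wy":0,"wz":-0.77,"gripper":0}]'

```text
time_s: 14.9
tcp_pos: [0.5092, -0.1314, 0.4386]
tool_rot: [-0.272, -3.128, -0.001]
wrist_force: [0.1, 0.8, -7.0]
opening: 0.221
```

Call:
apply_moves --increments '[{"tx":0,"ty":0,"tz":0,"wx":0,"wy":0,"wz":0,"gripper":0},{"tx":0,"ty":0,"tz":0,"wx":0,"wy":0,"wz":0,"gripper":0},{"tx":0,"ty":0,"tz":0,"wx":0,"wy":0,"wz":0,"gripper":0}]'

```text
time_s: 15.28
tcp_pos: [0.5095, -0.1295, 0.4397]
tool_rot: [-0.268, -3.13, -0.0]
wrist_force: [0.1, -0.1, -6.7]
opening: 0.224
```

```bash
python3 - <<'E'
from h import *
s,M=st(); k=K('wrist'); p,d=snapshot('wrist'); save('w7',p); np.savez('pics/w7',p=p,d=d,T=k[3],f=k[:3])
p,d=snapshot('top'); np.savez('pics/t2',p=p,d=d)
E
```

```text
t 15.28 q [-0.388  0.275 -0.082  1.214  0.    -0.217] p [ 0.5095 -0.1295  0.4397] F [ 0.1 -0.1 -6.7] M [0.033 0.011 0.028] op 0.224 yaw 170.21 tz [-0.e+00  1.e-04 -1.e+00]
```

View pics/w7.png

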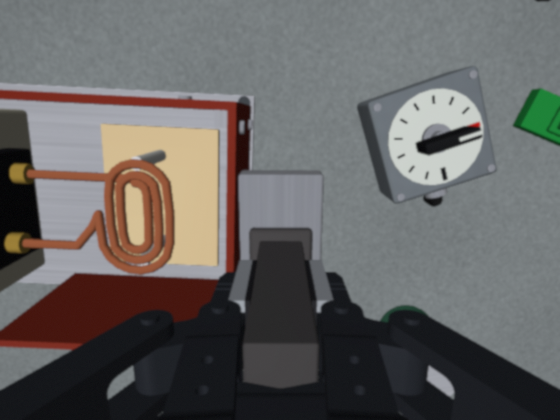

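The wrist view shows the stake hanging straight in the grip, with its head at (280,200). The coil is at (138,217), almost parallel to the tool x axis; the +y guard is at u≈240, the −x panel at v≈98 and the +x panel at v≈310. I'll measure the coil, guard and held head in this same image.

```bash
python3 - <<'E'
from h import *
z=np.load('pics/w7.npz'); p,d=z['p'],z['d']; k=(*z['f'],z['T']); C=cloud('wrist',d,k); Z=C[...,2]; r=p.astype(int)
H=cv2.cvtColor(p,cv2.COLOR_RGB2HSV)
v,u=np.mgrid[:420,:560]
cop=(H[...,0]<14)&(H[...,1]>90)&(H[...,2]>70)&(Z>.07)&(Z<.1)&(u>60)&(u<200)&(v>140)&(v<290)
print('cop z',np.percentile(Z[cop],[5,50,95,99]))
q=plane('wrist',np.argwhere(cop)[:,::-1],.086,k)[:,:2]
red=(H[...,1]>120)&((H[...,0]<8)|(H[...,0]>172))&(Z>.132)&(Z<.146)&(u<270)&(d>.1)
g=plane('wrist',np.argwhere(red)[:,::-1],.14,k)[:,:2]
print(len(q),len(g))
from scipy.optimize import minimize_scalar
# head yaw: from +y wall top line (points w/ largest y)
def rot(a,q): c,s=np.cos(a),np.sin(a); return q@np.array([[c,-s],[s,c]])  # world -> frame yaw a
for a0 in [np.radians(-10)]:
    a=a0
    for _ in range(5):
        G=rot(a,g); w=G[:,1]>np.percentile(G[:,1],99.5)-.008; G=G[w]
        a+=np.arctan(np.polyfit(G[:,0],G[:,1],1)[0])
    print('wall yaw',np.degrees(a))
A=rot(a,g); print('+y wall y range',np.percentile(A[A[:,1]>np.percentile(A[:,1],99.5)-.008][:,1],[1,99]))
h,e=np.histogram(A[:,0],bins=np.arange(A[:,0].min(),A[:,0].max(),.002)); print([(round(x,3),n) for x,n in zip(e,h) if n>30])
h,e=np.histogram(A[:,1],bins=np.arange(A[:,1].min(),A[:,1].max(),.002)); print([(round(x,3),n) for x,n in zip(e,h) if n>30])
Q=rot(a,q); ymax=np.percentile(Q[:,1],99.5); body=Q[Q[:,1]>ymax-.074]
print('coil frame: ymax',ymax,'x',np.percentile(body[:,0],[.3,99.7]),'center frame',[body[:,0].min()/2+body[:,0].max()/2,ymax-.038])
# coil own yaw from outermost contour
m=cop.astype(np.uint8); cs,_=cv2.findContours(m,cv2.RETR_EXTERNAL,cv2.CHAIN_APPROX_NONE); c=max(cs,key=cv2.contourArea)[:,0]
P=rot(a,plane('wrist',c,.086,k)[:,:2]); e=P[(P[:,1]>ymax-.006)&(abs(P[:,0]-np.mean(P[:,0]))<.022)]; print('edge slope deg',np.degrees(np.polyfit(e[:,0],e[:,1],1)[0]),len(e))
# inner hole of the spiral
s=state()['tcp_pos']; zt=s[2]-.2209+.016
hd=(abs(C[...,0]-s[0])<.07)&(abs(C[...,1]-s[1])<.05)&(abs(Z-zt)<.006)&(d>.05)
q=plane('wrist',np.argwhere(hd)[:,::-1],zt,k)[:,:2]; rr=cv2.minAreaRect((q*1000).astype(np.float32)); print('held head',hd.sum(),np.median(Z[hd]),zt,rr)
E
```

```text
cop z [0.07289692 0.08919957 0.09068571 0.09126459]
6040 4109
wall yaw -12.374670472711239
+y wall y range [-0.0581271  -0.05133915]
[(np.float64(0.452), np.int64(640)), (np.float64(0.454), np.int64(726)), (np.float64(0.456), np.int64(420)), (np.float64(0.64), np.int64(183)), (np.float64(0.642), np.int64(191)), (np.float64(0.644), np.int64(182)), (np.float64(0.646), np.int64(173)), (np.float64(0.648), np.int64(162))]
[(np.float64(-0.213), np.int64(44)), (np.float64(-0.211), np.int64(49)), (np.float64(-0.209), np.int64(49)), (np.float64(-0.207), np.int64(53)), (np.float64(-0.205), np.int64(51)), (np.float64(-0.203), np.int64(47)), (np.float64(-0.201), np.int64(47)), (np.float64(-0.199), np.int64(49)), (np.float64(-0.197), np.int64(47)), (np.float64(-0.195), np.int64(52)), (np.float64(-0.193), np.int64(50)), (np.float64(-0.191), np.int64(53)), (np.float64(-0.189), np.int64(50)), (np.float64(-0.187), np.int64(50)), (np.float64(-0.185), np.int64(48)), (np.float64(-0.183), np.int64(53)), (np.float64(-0.181), np.int64(48)), (np.float64(-0.179), np.int64(44)), (np.float64(-0.177), np.int64(43)), (np.float64(-0.175), np.int64(38)), (np.float64(-0.173), np.int64(31)), (np.float64(-0.059), np.int64(276)), (np.float64(-0.057), np.int64(467)), (np.float64(-0.055), np.int64(475))]
coil frame: ymax -0.11310808883684836 x [0.50273118 0.60530278] center frame [np.float64(0.5540199543106012), np.float64(-0.15110808883684837)]
edge slope deg 1.605668170367739 48
held head 5963 0.2349228018236103 0.23488002731883018 ((490.5589599609375, -127.43268585205078), (39.63815689086914, 43.06987380981445), 79.97725677490234)
```

```bash
python3 - <<'E'
from h import *
a=np.radians(-12.4)
def rot(a,q): c,s=np.cos(a),np.sin(a); return q@np.array([[c,-s],[s,c]])
def runs(x,m):
    x=np.sort(x[m]); 
    if len(x)==0: return []
    i=np.where(np.diff(x)>.0022)[0]; st_=np.r_[0,i+1]; en=np.r_[i,len(x)-1]; return [(round(x[b]*1e3,1),round(x[e]*1e3,1)) for b,e in zip(st_,en)]
O=np.array([.551,-.144])
for n,f in(('wrist','w7'),('top','t2'),('top','top')):
    z=np.load(f'pics/{f}.npz'); p,d=z['p'],z['d']; k=(*z['f'],z['T']) if 'f' in z else K('top')
    C=cloud(n,d,k); Z=C[...,2]; H=cv2.cvtColor(p,cv2.COLOR_RGB2HSV); v,u=np.mgrid[:420,:560]
    uv=np.c_[u.ravel(),v.ravel()]
    P=rot(a,plane(n,uv,.087,k)[:,:2])-O; X,Y=P[:,0],P[:,1]
    cop=((H[...,0]<15)&(H[...,1]>90)&(H[...,2]>60)&(Z>.078)&(Z<.1)&(d>.1)).ravel()
    print(f,'along x:',runs(X,cop&(abs(Y)<.0015)),'\n across y @x=0:',runs(Y,cop&(abs(X)<.0015)))
    b=cop&(abs(X)<.08)&(abs(Y)<.06); print(' extents x',np.percentile(X[b]*1e3,[.2,99.8]).round(1),'y right',np.percentile(Y[b]*1e3,[99.8]).round(1), 'y left lows by x', [(xx,runs(Y,b&(abs(X-xx/1e3)<.0015))) for xx in(-30,-15,15,30)])
    P=rot(a,plane(n,uv,.14,k)[:,:2])-O; X,Y=P[:,0],P[:,1]
    red=((H[...,1]>110)&((H[...,0]<8)|(H[...,0]>172))&(Z>.136)&(Z<.146)&(d>.1)).ravel()
    print(' walls x @y',[(yy,runs(X,red&(abs(Y-yy/1e3)<.002))) for yy in(-40,0,40,70)],'y@x',[(xx,runs(Y,red&(abs(X-xx/1e3)<.002))) for xx in(-60,-30,0,30,60)])
E
```

```text
w7 along x: [(np.float64(-48.7), np.float64(-42.7)), (np.float64(-39.3), np.float64(-26.3)), (np.float64(27.6), np.float64(35.3)), (np.float64(38.1), np.float64(45.0)), (np.float64(48.8), np.float64(54.9)), (np.float64(90.5), np.float64(93.7))] 
 across y @x=0: [(np.float64(-38.2), np.float64(-31.1)), (np.float64(-26.8), np.float64(-10.1)), (np.float64(6.5), np.float64(22.4)), (np.float64(25.0), np.float64(32.1))]
 extents x [-48.6  54.1] y right [31.9] y left lows by x [(-30, [(np.float64(-25.5), np.float64(-17.6)), (np.float64(-15.2), np.float64(19.2)), (np.float64(21.8), np.float64(29.5))]), (-15, [(np.float64(-26.6), np.float64(-20.4)), (np.float64(-17.0), np.float64(-10.8)), (np.float64(6.4), np.float64(30.8))]), (15, [(np.float64(-46.6), np.float64(-29.6)), (np.float64(-27.0), np.float64(-10.1)), (np.float64(5.8), np.float64(21.9)), (np.float64(25.4), np.float64(31.7))]), (30, [(np.float64(-59.5), np.float64(-50.4)), (np.float64(-35.3), np.float64(9.7)), (np.float64(12.3), np.float64(30.4))])]
 walls x @y [(-40, [(np.float64(-98.3), np.float64(-93.8)), (np.float64(91.8), np.flo
[... 345 characters left out ...]
s y @x=0: []Traceback (most recent call last):
  File "<stdin>", line 16, in <module>
    return _quantile_unchecked(
        a, q, axis, out, overwrite_input, method, keepdims, weights)
    return _ureduce(a,
                    func=_quantile_ureduce_func,
    ...<5 lines>...
                    overwrite_input=overwrite_input,
                    method=method)
    r = func(a, **kwargs)
    result = _quantile(arr,
                       quantiles=q,
    ...<2 lines>...
                       out=out,
                       weights=wgt)
    slices_having_nans = np.isnan(arr[-1, ...])
                                  ~~~^^^^^^^^^
IndexError: index -1 is out of bounds for axis 0 with size 0
```

The spiral's four crossings (−y 38, +x 55, +y 32, −x 49 mm) fit the guard-based centre to about 1 mm. That puts the coil at (0.5075, −0.259) with yaw −12.4°. I'll go over it high, then lower to a gap of about 20 mm.

Call:
apply_moves --increments '[{"tx":-2,"ty":-12,"tz":0,"wx":0,"wy":0,"wz":0.004,"gripper":0},{"tx":-6,"ty":-37,"tz":0,"wx":0,"wy":0,"wz":0.012,"gripper":0},{"tx":-11,"ty":-67,"tz":0,"wx":0,"wy":0,"wz":0.023,"gripper":0},{"tx":-15.5,"ty":-97,"tz":0,"wx":0,"wy":0,"wz":0.034,"gripper":0},{"tx":-19,"ty":-118,"tz":0,"wx":0,"wy":0,"wz":0.042,"gripper":0},{"tx":-20.5,"ty":-126.8,"tz":0,"wx":0,"wy":0,"wz":0.0445,"gripper":0},{"tx":-20.5,"ty":-126.8,"tz":0,"wx":0,"wy":0,"wz":0.0445,"gripper":0},{"tx":-20.5,"ty":-126.8,"tz":10,"wx":0,"wy":0,"wz":0.0445,"gripper":0},{"tx":-20.5,"ty":-126.8,"tz":25,"wx":0,"wy":0,"wz":0.0445,"gripper":0},{"tx":-20.5,"ty":-126.8,"tz":40,"wx":0,"wy":0,"wz":0.0445,"gripper":0},{"tx":-20.5,"ty":-126.8,"tz":50,"wx":0,"wy":0,"wz":0.0445,"gripper":0},{"tx":-20.5,"ty":-126.8,"tz":50,"wx":0,"wy":0,"wz":0.0445,"gripper":0}]'

```text
time_s: 16.88
tcp_pos: [0.5078, -0.2584, 0.3886]
tool_rot: [-0.339, -3.122, -0.001]
wrist_force: [0.1, -0.2, -6.0]
opening: 0.225
```

Call:
apply_moves --increments '[{"tx":0,"ty":0,"tz":8,"wx":0,"wy":0,"wz":0,"gripper":0},{"tx":0,"ty":0,"tz":20,"wx":0,"wy":0,"wz":0,"gripper":0},{"tx":0,"ty":0,"tz":32,"wx":0,"wy":0,"wz":0,"gripper":0},{"tx":0,"ty":0,"tz":44,"wx":0,"wy":0,"wz":0,"gripper":0},{"tx":0,"ty":0,"tz":52,"wx":0,"wy":0,"wz":0,"gripper":0},{"tx":0,"ty":0,"tz":53,"wx":0,"wy":0,"wz":0,"gripper":0},{"tx":0,"ty":0,"tz":53,"wx":0,"wy":0,"wz":0,"gripper":0},{"tx":0,"ty":0,"tz":53,"wx":0,"wy":0,"wz":0,"gripper":0}]'

```text
time_s: 17.88
tcp_pos: [0.5082, -0.2588, 0.3372]
tool_rot: [0.339, 3.122, -0.001]
wrist_force: [0.6, 0.3, -6.9]
opening: 0.226
```

```bash
python3 - <<'E'
from h import *
s,M=st(); k=K('wrist'); p,d=snapshot('wrist'); save('w8',p); np.savez('pics/w8',p=p,d=d,T=k[3],f=k[:3])
q,_=snapshot('scene'); save('s2',np.hstack([p,cv2.resize(q[120:260,0:240],(720,420))])[:, :])
save('s2',cv2.resize(cv2.cvtColor(cv2.imread('pics/s2.png'),cv2.COLOR_BGR2RGB),(800,262)))
E
```

```text
t 17.88 q [-0.599  0.42  -0.146  1.004 -0.    -0.383] p [ 0.5082 -0.2588  0.3372] F [ 0.6  0.3 -6.9] M [0.035 0.027 0.016] op 0.226 yaw 167.61 tz [ 7.e-04 -5.e-04 -1.e+00]
```

View pics/s2.png

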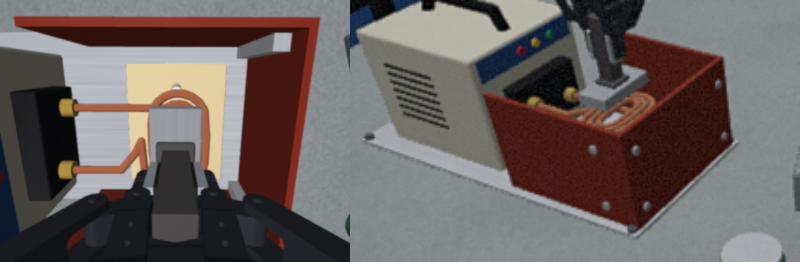

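The view shows the head above the coil and inside the guard, with no contact. In the left half the head end is at (175,120) and the coil loop at (180,95) shows past it. I'll check the remaining offset in this close image.

```bash
cat > off.py <<'E'
from h import *
import sys
def rot(a,q): c,s=np.cos(a),np.sin(a); return q@np.array([[c,-s],[s,c]])
z=np.load(sys.argv[1]); p,d=z['p'],z['d']; k=(*z['f'],z['T']); tz=float(sys.argv[2])
C=cloud('wrist',d,k); Z=C[...,2]; H=cv2.cvtColor(p,cv2.COLOR_RGB2HSV); v,u=np.mgrid[:420,:560]; uv=np.c_[u.ravel(),v.ravel()]
a=np.radians(-12.4); O=rot(a,np.array([[.5075,-.2590]]))[0]; zt=tz-.2209+.016
P=rot(a,plane('wrist',uv,.14,k)[:,:2])-O; X,Y=P.T*1e3
red=((H[...,1]>110)&((H[...,0]<8)|(H[...,0]>172))&(abs(Z-.14)<.004)&(d>.1)).ravel()
w=red&(X<-85)&(abs(Y)<60); print('-x wall',np.percentile(X[w],[1,99]),'slope',np.degrees(np.polyfit(Y[w],X[w],1)[0]))
w=red&(Y>80)&(X<0)&(X>-70); print('+y wall',np.percentile(Y[w],[1,99]),'slope',np.degrees(np.polyfit(X[w],Y[w],1)[0]))
P=rot(a,plane('wrist',uv,.087,k)[:,:2])-O; X,Y=P.T*1e3
cop=((H[...,0]<16)&(H[...,1]>90)&(H[...,2]>50)&(abs(Z-.087)<.008)&(d>.1)).ravel()&(abs(X)<70)&(Y<50)
print('coil -x end',np.percentile(X[cop&(abs(Y)<6)],[1]),'+y edge',[(x,np.percentile(Y[cop&(abs(X-x)<2)],99).round(1)) for x in(-30,-20,-10) if (cop&(abs(X-x)<2)).any()])
P=rot(a,plane('wrist',uv,zt,k)[:,:2])-O; X,Y=P.T*1e3
hd=((abs(Z-zt)<.005)&(d>.05)&(H[...,1]<60)).ravel()&(abs(X)<60)&(abs(Y)<40)
print('head',hd.sum(),np.median(Z.ravel()[hd]),zt,'end x',np.percentile(X[hd],.5),[(x,np.percentile(Y[hd&(abs(X-x)<1.5)],[1,99]).round(1)) for x in(-36,-31,-26,-21) if (hd&(abs(X-x)<1.5)).any()])
# tilt of head top by plane fit
pts=C.reshape(-1,3)[hd]; A=np.c_[pts[:,:2]-pts[:,:2].mean(0),np.ones(len(pts))]; print('tilt',np.linalg.lstsq(A,pts[:,2],rcond=None)[0])
E
python3 off.py pics/w8.npz .3372
```

```text
-x wall [-99.24196182 -92.95060875] slope 0.19415050379904394
+y wall [83.66786518 91.42088389] slope -0.18801595727334605
coil -x end [-48.96864956] +y edge [(-30, np.float64(29.8)), (-20, np.float64(30.7)), (-10, np.float64(31.7))]
head 5421 0.13226505952787232 0.13229999999999997 end x -39.19047492137718 [(-36, array([-20.3,  18.3])), (-31, array([-20.4,  18.4])), (-26, array([-20.5,  18.5])), (-21, array([-20.7,  18.7]))]
tilt [ 0.03118433 -0.00809328  0.13237109]
```

```bash
cat >> off.py <<'E'
m=cv2.erode(hd.reshape(420,560).astype(np.uint8),np.ones((7,7)))>0
for lo,hi in((-40,-17),(-38,-22)):
    s=m.ravel()&(X>lo)&(X<hi); Zs=C.reshape(-1,3)[s][:,2]; A=np.c_[X[s],Y[s],np.ones(s.sum())]; r=np.linalg.lstsq(A,Zs*1e3,rcond=None)[0]; print('slopes deg (x,y)',np.degrees(r[:2]).round(2),'z at centre',r[2].round(2),'std',(Zs*1e3-A@r).std().round(2),s.sum())
# shank: two dark side edges/top
sh=((abs(C[...,2]-(tz-.2209+.105))<.004)&(d>.03)).ravel(); print('shank top px',sh.sum(), np.c_[plane('wrist',uv[sh],tz-.2209+.105,k)[:,:2]].mean(0) if sh.any() else '')
E
python3 off.py pics/w8.npz .3372|tail -3; python3 off.py pics/w7.npz .4397 2>&1|tail -1 ; python3 - <<'E'
# same check on w7 (own centre) for the tilt
from h import *
z=np.load('pics/w7.npz'); d=z['d'];k=(*z['f'],z['T']);C=cloud('wrist',d,k)
a=np.radians(170.1);e=np.array([np.cos(a),np.sin(a)]);n=np.array([-e[1],e[0]])
q=C[...,:2]-[.5087,-.1306];X=q@e*1e3;Y=q@n*1e3
m=cv2.erode(((abs(C[...,2]-.2349)<.005)&(abs(Y)<22)&(X>15)&(X<42)).astype(np.uint8),np.ones((7,7)))>0
A=np.c_[X[m],Y[m],np.ones(m.sum())];r=np.linalg.lstsq(A,C[m][:,2]*1e3,rcond=None)[0];print('w7 toolx slope deg',np.degrees(r[:2]),r[2],m.sum())
E
```

```text
slopes deg (x,y) [ 0.06 -0.04] z at centre 132.31 std 0.62 2923
slopes deg (x,y) [ 0.25 -0.08] z at centre 132.42 std 0.62 2274
shank top px 13141 [ 0.50450381 -0.25932715]
IndexError: index -1 is out of bounds for axis 0 with size 0
w7 toolx slope deg [ 0.25142615 -0.03266095] 234.74853638740922 2829
```

The stake is level (≤0.25°) and within about 0.5 mm of centre. Now I lower it to the 6 mm gap.

Call:
apply_moves --increments '[{"tx":0,"ty":0.4,"tz":3,"wx":0,"wy":0,"wz":0,"gripper":0},{"tx":0,"ty":0.4,"tz":7,"wx":0,"wy":0,"wz":0,"gripper":0},{"tx":0,"ty":0.4,"tz":11,"wx":0,"wy":0,"wz":0,"gripper":0},{"tx":0,"ty":0.4,"tz":15,"wx":0,"wy":0,"wz":0,"gripper":0},{"tx":0,"ty":0.4,"tz":18,"wx":0,"wy":0,"wz":0,"gripper":0},{"tx":0,"ty":0.4,"tz":20,"wx":0,"wy":0,"wz":0,"gripper":0},{"tx":0,"ty":0.4,"tz":20,"wx":0,"wy":0,"wz":0,"gripper":0},{"tx":0,"ty":0.4,"tz":20,"wx":0,"wy":0,"wz":0,"gripper":0},{"tx":0,"ty":0.4,"tz":20,"wx":0,"wy":0,"wz":0,"gripper":0},{"tx":0,"ty":0.4,"tz":20,"wx":0,"wy":0,"wz":0,"gripper":0}]'

```text
time_s: 19.23
tcp_pos: [0.5081, -0.2583, 0.3168]
tool_rot: [0.339, 3.123, -0.0]
wrist_force: [-0.3, 0.0, -6.2]
opening: 0.223
```

```bash
python3 - <<'E'
from h import *
zs=[]
for i in range(3):
    s,M=st(); zs.append(s['tcp_pos'][2]); k=K('wrist'); p,d=snapshot('wrist')
np.savez('pics/w9',p=p,d=d,T=k[3],f=k[:3]); z=np.mean(zs); print(z)
C=cloud('wrist',d,k);H=cv2.cvtColor(p,cv2.COLOR_RGB2HSV)
m=(H[...,0]<16)&(H[...,1]>90)&(abs(C[...,2]-.087)<.008)&(np.hypot(C[...,0]-.46,C[...,1]+.245)<.03); print('coil top z',np.percentile(C[m][:,2],[50,75,90,97]),m.sum())
q,_=snapshot('scene'); save('s3',cv2.resize(q[130:230,80:220],(700,500),interpolation=cv2.INTER_CUBIC))
E
python3 off.py pics/w9.npz .3169
```

```text
t 19.23 q [-0.599  0.437 -0.177  0.957  0.    -0.382] p [ 0.5081 -0.2583  0.3168] F [-0.3  0.  -6.2] M [-0.025 -0.037  0.078] op 0.223 yaw 167.61 tz [ 2.e-04 -1.e-04 -1.e+00]
t 19.27 q [-0.599  0.437 -0.177  0.957  0.    -0.382] p [ 0.5081 -0.2583  0.3168] F [-0.3  1.3 -7.3] M [-0.014 -0.016 -0.009] op 0.224 yaw 167.6 tz [ 1.e-04 -1.e-04 -1.e+00]
t 19.32 q [-0.599  0.437 -0.177  0.957  0.    -0.382] p [ 0.5081 -0.2583  0.3168] F [ 0.7  0.6 -7. ] M [ 0.007 -0.01   0.029] op 0.223 yaw 167.61 tz [ 1.e-04 -1.e-04 -1.e+00]
0.31679926954057547
coil top z [0.08931102 0.08996067 0.09049479 0.09089113] 1498
-x wall [-99.25297065 -92.52186464] slope 0.2179837648195597
+y wall [83.37839766 91.46482022] slope -0.2702342404115892
coil -x end [-49.31340728] +y edge [(-30, np.float64(29.7)), (-20, np.float64(30.6)), (-10, np.float64(31.6))]
head 5458 0.11186846592018154 0.112 end x -39.520431434700114 [(-36, array([-19.3,  18.8])), (-31, array([-19.9,  18.9])), (-26, array([-20.,  19.])), (-21, array([-20.2,  19.2]))]
tilt [ 0.03572126 -0.00670009  0.11200252]
slopes deg (x,y) [0.06 0.04] z at centre 111.91 std 0.62 2642
slopes deg (x,y) [-0.11  0.03] z at centre 111.82 std 0.62 2030
shank top px 13110 [ 0.50432053 -0.25894394]
```

View pics/s3.png

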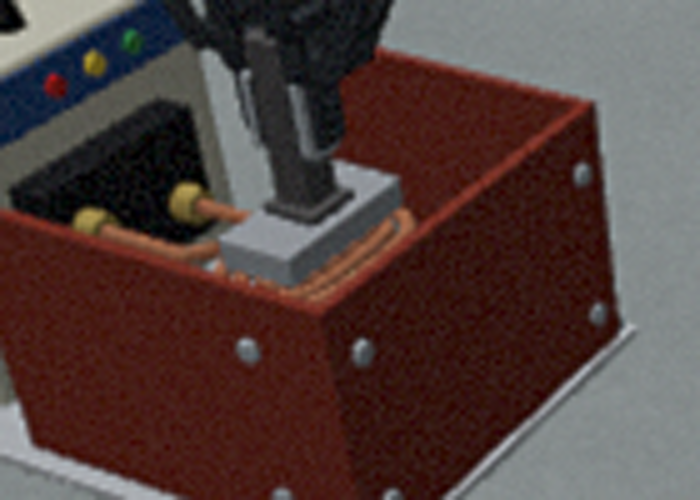

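The head sits in the guard just above the coil, with a dark gap visible under it at (330,260) and nothing touching. All the numbers agree, so I'm handing in.

```bash
python3 -c "
from h import *
sign_off(); st()"
```

```text
the job is handed in; nothing more can be done
the job is handed in; nothing more can be done
```

The job is handed in at about 19 s on the robot clock, with the stake held still over the coil in an 80 N grip.

- **Timer:** I wound the key about 210° clockwise in one grip, with the stake still on its brick. The torque rose sharply to 0.95 N m at the stop. After I let go, the wing stood at 99.1° and the red mark at about 98.9°.
- **Stake over the coil:** I took the stake by its shank, lifted it over the guard and lowered it.

| Last check | Result |
|---|---|
| Gap above the coil | about 5.9 mm (face at 95.9 mm, coil top about 90 mm) |
| Centring | within about 0.5 mm |
| Lengthwise alignment | within about 0.2° |
| Level | within about 0.25° |
| Wrist load | the stake's weight only, about 7 N, so nothing touching |

- **Disagreements:**
  - The spiral's own edges and the guard panels put the coil centre up to about 0.7 mm apart, and I aimed between them.
  - Estimates of the head's direction ranged from −12.4° to about −12.7°.
  - A rough tilt fit that took in pixels at the collar read about 2°. The fit on the clean part of the head showed it level.
- **Hammer, tin and round stake:** I did not touch them, but I took no final picture of them to check.

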